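Load a residue swab into the extraction unit and set its timer

ROBOT

A 7-joint arm with a two-finger parallel gripper is mounted at the origin on the work surface. World frame = base frame: x ahead of the robot, y to its left, z up, the work surface at z = 0. Lengths are in m, angles in rad, forces in N, time in s.
With the tool pointing down it reaches from about 0.4 to 0.875 m from the base axis. Payload 19.3 kg.
Tool frame: the origin (TCP) lies on the centre line of the jaws, within the pads' length; the fingertips stand 14 mm ahead of it and the grasp point (between the pads) lies 5 mm behind it; z points along the fingers, y is the line along which they close (so a half turn about z gives the same grasp; the last joint's range is limited). The gripper opens to 85 mm and grips with 20 to 120 N. Pads are 22 mm wide; open, the fingers measure 114 mm over their backs; the gripper's body (76 mm by 85 mm) begins 54 mm behind the grasp point. The pads swing forward as they close: fully open they stand 13 mm farther back than shut.
Start: joints at [-1.383, 0.521, -0.036, 1.599, 0.021, 1.021, -0.113], TCP at [0.159, 0.604, 0.245] pointing down, gripper open.
Joint ranges: [-2.91, 2.91], [-0.3, 2.13], [-1.5, 1.42], [0.17, 2.43], [-1.26, 4.41], [0.16, 1.93], [-2.52, 2.52]. Speed limits (rad/s): [1.89, 1.89, 2.39, 2.39, 3.01, 3.01, 3.01].

INTERFACE

Orientations are given as [roll, pitch, yaw] about the fixed x, y, z axes, in that order (R = Rz(yaw) Ry(pitch) Rx(roll)).
In Python, from workcell import bot, grab_frame, regions_of gives the robot as it stands. The module is installed in compiled form; this text tells all that it offers.
- The arm moves only by the tool play_rows, never from a script. Its argument "plan" is a list of rows, each a list of 3 entries, a list of its own where there are three numbers: the shift along the tool's x, y, z in units of 2.5 cm (1.0 is 2.5 cm), then the turn, a rotation vector about the tool's x, y, z in units of 0.15 rad (1.0 is 0.15 rad), then the closure, from -1 (fully open) to 1 (shut). In form: [[[tx, ty, tz], [rx, ry, rz], jaw], ...]. A call has 1 to 20 rows; each row shifts and turns the commanded pose from where the row before left it, along the tool's axes as they then stand; what a row does not reach is not made up. A row lasts 1/8 s, in which the tool goes at most 62.5 mm and 10.7 degrees, less where a joint would pass 70% of its speed; a pose out of reach is approached as far as the arm can. A call with a number of a shift or a turn outside -1 to 1 is refused whole. A call with a gripper value outside its range is refused whole. The fingers move at their own pace and stop on an object; "newtons" is the grip in N (left out, the last holds). Time passes only in rows, so rows that do not move let the fingers close. It gives the time, the measured TCP pose, the force, the opening and the grip force at its end, in the units of the state.
- bot.observe(): the state, without advancing time (a new reading comes with each control period).
- grab_frame(name): name is "side" or "top" or "wrist"; returns a dict with "pixels" (420x560x3 uint8, red, green, blue), "depth" (420x560 float32, m along the optical axis (not along the pixel's ray), 0 where there is no reading), "camera_matrix" (3x3 intrinsics, pixels), "distortion" ([k1, k2, p1, p2, k3] as OpenCV has them; the pictures are not rectified), "R" (3x3) and "t" (3): a world point X has camera coordinates R X + t. Camera axes: x right, y down, z forward; pixel columns grow to the right and rows downward; lengths in m; the calibration is good to about 2 mm. A picture is of the moment at which its call begins.
- bot.job_done(): hands the job in; it is judged then, once.
Trained networks look in the newest picture that a camera, given by its name, has taken for a name from the list of things; names that differ only in an ending like _2 or _b are one class to them, and where a whole thing is asked for, a point or a joint stands for the part that bears it (a point fixed in the world has none). Each returns a list of dicts, best first, with "p" (0 to 1); they miss things now and then, are a little off and sometimes report something else, mostly with a low value. They report only what shows in the picture. A call takes as long as a camera call.
- regions_of(thing, camera): "mask" (420x560 bool, what is visible of it) and "box" ([left, top, right, bottom] in pixels, round what is visible of it).
The state is a dict: "clock": time; "qpos": joint angles; "qd": joint speeds; "joint_efforts": joint torques, N m; "position": TCP position; "tool_rot": TCP orientation; "force": force on the tool from outside, world axes, zero at the start; "moment": the same for the moment, N m; "grip_width": finger opening in m; "finger_force": force on a finger pad.
Only numpy, scipy, OpenCV 4.12 (cv2) and the standard library are available. Lean on these libraries where they do the work, as an engineer would, in place of code of your own. Each camera call takes 0.05 s, during which the arm holds its last target. There are 200 camera calls.

TASK

Take the capped swab out of the rack and push it, tip first, into the open leaning vial on the extraction unit, against the snug seal inside, until its cap sits fully home on the vial's rim. Then turn the unit's timer dial clockwise until its pointer is on the long thick mark. Leave the other things on the bench where they are.

Things in the scene. Friction and masses are not known exactly. Their poses are not given: they have to be found in the camera images.
- swab: Sampling swab, 20 g: a ribbed white cylindrical cap (grip), 18 mm diameter, 34 mm long, on a thin 5 mm rod ending in a rounded 6.5 mm head. Origin at the centre of the cap's underside, z along the rod towards the cap's top (top at z = +34 mm, head's end at z = -75 mm). Starts upright, its cap standing on the rack's top plate, its rod hanging through a hole.
- swab_tip (a point): End of the swab's head, 75 mm below the cap's underside, same axes as the swab.
- rack: Fixed aluminium rack, 70 x 170 mm, 90 mm high; origin at the centre of its underside, z up. Its top plate (upper face 90 mm up) has two 10 mm through holes at y = -40 and +40 mm: one holds the swab, the other the pick.
- pick: Bystander in the other hole of the rack: bare steel pick with a thin waisted handle 55 mm tall (12 mm wide at the most) on an 18 mm round flange 4 mm thick. Origin at the flange's underside. Leave it.
- unit: Extraction unit: fixed white cabinet 200 x 340 mm (x by y), 50 mm high; origin at the centre of its underside, z up, front towards its -x. On top: the timer dial (at x = -30, y = -115 mm) and two cradles 90 mm apart, each with a glass vial leaning 30 degrees towards the back (+x). One vial is open, the other already closed by an identical white cap.
- vial_mouth (a point): Centre of the open vial's rim (148 mm above the bench). z points out along the vial's axis, 30 degrees from vertical, leaning to the unit's back (+x); y is level. Vial 18 mm wide with a 21 mm bead round its last 9 mm; straight bore 10 mm wide, 90 mm deep. The upper 45 mm of the vial are free all round.
- seal (a joint): White seal that slides stiffly (about 3 N) down the open vial's bore, m: at 0 its top is 58 mm below the rim, growing downwards to 0.027; starts at 0 to 0.008. The swab's head must push it down to 75 mm for the cap to reach the rim; it stays where it is pushed.
- full_cradle: The other cradle, with the closed vial (bystander). Origin at the centre of the underside of its base, on the unit's top; the centre of the closed vial's rim lies at x = +23.5, z = +98 mm, the cap stands 34 mm beyond it along the leaning axis.
- timer (a joint): Angle of the timer dial, rad: 0 with the pointer towards the unit's front (-x), growing clockwise seen from above. Marks lie round it every 30 degrees (0 to 270); all are short and thin, except one long thick mark at 120 degrees clockwise of the front = 2.094 rad.
- timer_grip (a point): Point on the dial's vertical axis, 87 mm above the bench, at the height to grip. The dial is black: a 44 mm disc with an upright bar on it, 42 mm long, 14 mm thick and 32 mm tall (its top 94 mm above the bench). This frame turns with the dial: x lies along the bar, and the pointer (a white line on the bar's top) is on its -x half.
- spool: Bystander: solder spool, 53 mm diameter, 46 mm high, origin under its centre.
- flux_bottle: Bystander: white bottle, 44 mm diameter, 100 mm high, origin under its centre.
- paste_jar: Bystander: grey jar, 44 mm diameter, 45 mm high, origin under its centre.

How it is judged:
By the outcome, as a careful person would: the job done as asked, in the order asked, and still so for the second after the job is handed in, with the robot touching nothing.
It also fails if it takes over 64 s, if anything falls off the work surface, if the arm or the gripper's body presses on something with over 40 N, if the wrist force passes 120 N, or if a joint passes its speed limit or range.

## Working session

There is one attempt and no reset: what is moved stays moved. The work goes in short steps, Python scripts to look and compute and a tool call to move; the robot and the scene stay as the last step left them, time stands still between calls to the robot, and variables do not carry over. Pictures are saved under pics/ and viewed, at most 13 in all, crops included, and the job is handed in when it is done.

Besides the shell and the picture viewer there is one more tool, called as name([rows], argument=value, ...), one row to a line, values as JSON. play_rows: Moves the arm, as the interface text tells. Its arguments: {"type":"object","properties":{"plan":{"type":"array"},"newtons":{"type":"number"}},"required":["plan"]}

```bash
mkdir -p pics
cat > h.py <<'E'
import numpy as np, cv2
from workcell import bot, grab_frame, regions_of
def save(f,n,s=1): cv2.imwrite('pics/'+n,f['pixels'][:,:,::-1])
def cloud(f,mask=None):
    d=f['depth']; m=d>0
    if mask is not None: m&=mask
    v,u=np.nonzero(m); z=d[v,u].astype(float)
    p=cv2.undistortPoints(np.c_[u,v].astype(float)[:,None],f['camera_matrix'],np.array(f['distortion']))[:,0]
    C=np.c_[p*z[:,None],z]
    return (C-np.array(f['t']))@np.array(f['R']), np.c_[u,v]
E
python3 - <<'E'
from h import *
a=[grab_frame(n) for n in('side','top')]
for n,f in zip('side top'.split(),a):
    save(f,n+'0.png')
    print(n,-f['R'].T@f['t'],f['R'][2])
    for th in 'swab rack pick unit timer full_cradle vial_mouth seal spool flux_bottle paste_jar'.split():
        try:
            for r in regions_of(th,n)[:2]:
                P,_=cloud(f,r['mask']); print(th,round(r['p'],2),np.round(r['box']),r['mask'].sum(),np.round(np.median(P,0),3),np.round(P.min(0),3),np.round(P.max(0),3))
        except Exception as e: print(th,e)
print(bot.observe())
E
```

```text
side [0.24086553 0.59091033 0.82874498] [ 0.36321167 -0.55562654 -0.74790135]
swab 0.52 [301. 266. 327. 297.] 650 [0.439 0.143 0.044] [ 0.416  0.081 -0.003] [0.482 0.163 0.051]
rack 0.92 [201. 270. 294. 364.] 4252 [0.495 0.298 0.088] [ 0.452  0.152 -0.004] [0.591 0.38  0.143]
pick 0.67 [257. 275. 264. 296.] 115 [0.494 0.253 0.108] [0.488 0.24  0.088] [0.506 0.259 0.144]
timer 0.61 [336. 152. 351. 166.] 141 [ 0.554 -0.207  0.066] [ 0.541 -0.239  0.06 ] [ 0.58  -0.196  0.098]
full_cradle 0.67 [294. 145. 327. 202.] 859 [ 0.583 -0.075  0.091] [ 0.545 -0.196  0.047] [ 0.659 -0.001  0.182]
full_cradle 0.42 [336. 148. 352. 164.] 179 [ 0.555 -0.209  0.066] [ 0.539 -0.243  0.056] [ 0.58  -0.196  0.098]
vial_mouth 0.64 [283. 179. 296. 199.] 135 [0.587 0.012 0.132] [0.57  0.002 0.106] [0.608 0.017 0.154]
vial_mouth 0.56 [202. 273. 292. 360.] 3996 [0.494 0.298 0.088] [ 0.452  0.161 -0.003] [0.555 0.38  0.143]
spool 0.58 [301. 268. 326. 299.] 606 [0.439 0.144 0.044] [ 0.416  0.112 -0.003] [0.468 0.164 0.051]
spool 0.48 [295. 143. 327. 203.] 821 [ 0.581 -0.075  0.092] [ 0.545 -0.152  0.046] [ 0.62
[... 1859 characters left out ...]
  0.099]
{'clock': 1.2, 'qpos': array([-1.38319724,  0.5213626 , -0.03630019,  1.59950018,  0.0212118 ,
        1.02110282, -0.11280919]), 'qd': array([-0.00114847,  0.00037418,  0.00021899, -0.00047676, -0.0003613 ,
       -0.00012855,  0.00091706]), 'joint_efforts': array([-2.60100933e-04, -9.26815653e+01,  1.97809607e+00, -3.70276988e+01,
        1.80991570e-02,  1.85625890e-03, -7.45139596e-05]), 'position': array([0.15937073, 0.60433329, 0.24531404]), 'tool_rot': array([3.14157987e+00, 8.59097522e-06, 2.88374779e+00]), 'force': array([ 0.59487213,  0.24941542, -0.32415859]), 'moment': array([-0.00539472, -0.01190829,  0.01243186]), 'finger_force': 0.0, 'grip_width': 0.08551406951493193}
```

View pics/top0.png

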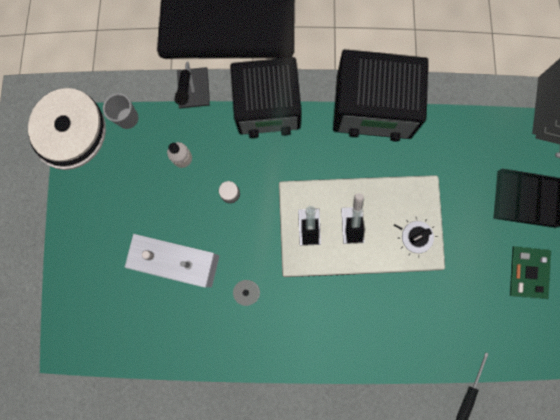

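View pics/side0.png

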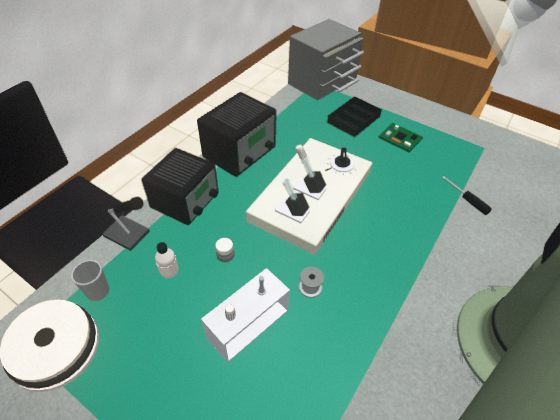

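play_rows([
  [[-0.9, -0.4, 0], [0, 0, 0], -1],
  [[-0.9, -0.4, 0], [0, 0, 0], -1],
  [[-0.9, -0.4, 0], [0, 0, 0], -1],
  [[-0.9, -0.4, 0], [0, 0, 0], -1],
  [[-0.9, -0.4, 0], [0, 0, 0], -1],
  [[-0.9, -0.4, 0], [0, 0, 0], -1],
  [[-0.9, -0.4, 0], [0, 0, 0], -1],
  [[-0.9, -0.4, 0], [0, 0, 0], -1],
  [[-0.9, -0.4, 0], [0, 0, 0], -1],
  [[-0.9, -0.4, 0], [0, 0, 0], -1],
  [[-0.9, -0.4, 0], [0, 0, 0], -1],
  [[-0.9, -0.4, 0], [0, 0, 0], -1],
  [[-0.9, -0.4, 0], [0, 0, 0], -1],
  [[-0.9, -0.4, 0], [0, 0, 0], -1],
  [[-0.9, -0.4, 0], [0, 0, 0], -1],
  [[-0.9, -0.4, 0], [0, 0, 0], -1],
  [[-0.9, -0.4, 0], [0, 0, 0], -1],
  [[0, 0, 0], [0, 0, 0], -1],
])

```text
clock: 3.45
position: [0.4876, 0.34, 0.2453]
tool_rot: [-3.141, 0.001, 2.88]
force: [-0.3, -0.2, 0.4]
grip_width: 0.0853
finger_force: 0.0
```

Run:
```python
from h import *
f=grab_frame('wrist'); save(f,'w1.png')
s=bot.observe(); print(s['clock'],s['position'],s['tool_rot'],s['qpos'])
c=-f['R'].T@f['t']; print(c, f['R'], f['camera_matrix'],f['distortion'])
for th in ('swab','pick','rack'):
  for r in regions_of(th,'wrist')[:2]:
    P,_=cloud(f,r['mask']); print(th,round(r['p'],2),np.round(r['box']),r['mask'].sum(),np.round(np.median(P,0),4),np.round(P.min(0),3),np.round(P.max(0),3))
    if th=='swab':
      t=P[(P[:,2]>.118)]; 
      if len(t): print(len(t),t.mean(0),t.min(0),t.max(0))
```

```text
3.5 [0.48650034 0.34112465 0.24525342] [-3.14126534e+00  1.26424844e-04  2.88175669e+00] [-0.74050131  0.47268078  0.04122132  1.68702349 -0.02220514  0.98254332
  0.61949167]
[0.40838143 0.36171303 0.37392122] [[ 0.25758086  0.96625576 -0.00138391]
 [ 0.91588863 -0.2436973   0.31899787]
 [ 0.30789627 -0.08343525 -0.94775442]] [[371.87979502   0.         280.47208981]
 [  0.         371.87979502 217.32861551]
 [  0.           0.           1.        ]] [0.02876197 0.         0.         0.         0.        ]
swab 0.59 [263. 221. 290. 262.] 764 [0.5089 0.3294 0.1216] [0.503 0.314 0.089] [0.537 0.338 0.126]
443 [0.51181828 0.32871156 0.12328729] [0.50436838 0.31956455 0.11813966] [0.52153677 0.33695877 0.126396  ]
swab 0.59 [ 17. 158. 105. 222.] 4009 [0.4405 0.1437 0.0459] [0.416 0.11  0.   ] [0.468 0.163 0.049]
pick 0.62 [149. 229. 186. 273.] 781 [0.4937 0.2533 0.1151] [0.487 0.224 0.088] [0.509 0.259 0.146]
rack 0.7 [113. 166. 335. 280.] 19574 [0.4936 0.2895 0.0898] [ 0.452  0.148 -0.001] [0.602 0.385 0.144]
```

View pics/w1.png

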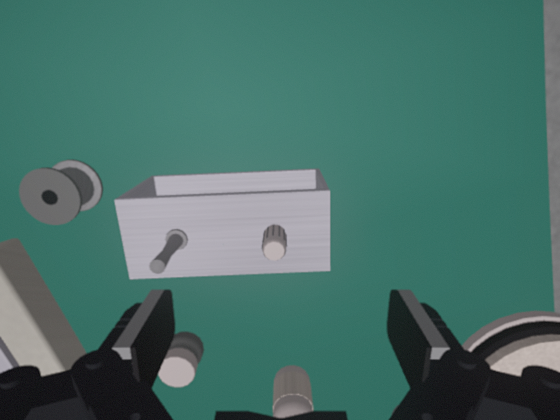

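play_rows([
  [[-0.6, -0.1, 0.3], [0, 0, 0], -0.2],
  [[-0.56, -0.12, 0.6], [0, 0, 0], -0.2],
  [[0, 0, 0.8], [0, 0, 0], -0.2],
  [[0, 0, 0.8], [0, 0, 0], -0.2],
  [[0, 0, 0.8], [0, 0, 0], -0.2],
  [[0, 0, 0.6], [0, 0, 0], -0.2],
  [[0, 0, 0.4], [0, 0, 0], -0.2],
  [[0, 0, 0], [0, 0, 0], -0.2],
  [[0, 0, 0], [0, 0, 0], -0.2],
], newtons=60)

```text
clock: 4.78
position: [0.5128, 0.3298, 0.1383]
tool_rot: [3.141, 0.0, 2.884]
force: [-0.1, 0.7, 0.8]
grip_width: 0.0511
finger_force: 0.0
```

Run:
```python
from h import *
f=grab_frame('wrist'); save(f,'w2.png')
s=bot.observe(); print(s['clock'],s['position'],s['tool_rot'],s['grip_width'])
for r in regions_of('swab','wrist')[:2]:
    P,_=cloud(f,r['mask']); print(round(r['p'],2),np.round(r['box']),r['mask'].sum(),np.round(np.median(P,0),4),np.round(P.min(0),3),np.round(P.max(0),3))
    t=P[(P[:,2]>.118)]
    if len(t): print(len(t),t.mean(0),t.min(0),t.max(0))
```

```text
4.825 [0.51284353 0.32990618 0.13845372] [3.14079314e+00 6.57059844e-04 2.88373639e+00] 0.05117789524684797
0.69 [260. 242. 297. 310.] 2154 [0.5081 0.3297 0.1211] [0.503 0.316 0.089] [0.539 0.338 0.126]
1212 [0.51135562 0.32893316 0.12323641] [0.50386112 0.31993198 0.1180099 ] [0.52085942 0.33721434 0.12586031]
```

View pics/w2.png

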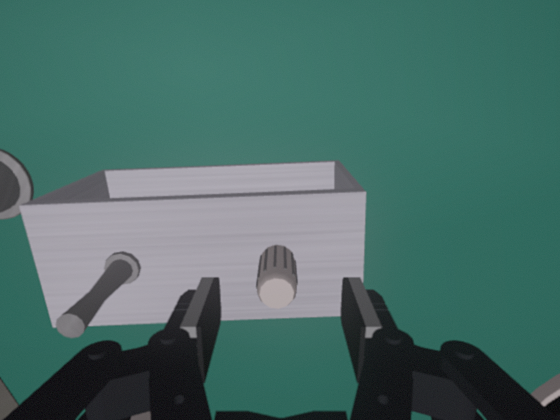

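play_rows([
  [[0, -0.04, 0.6], [0, 0, 0], -0.2],
  [[0, 0, 0.55], [0, 0, 0], -0.2],
  [[0, 0, 0], [0, 0, 0], -0.2],
  [[0, 0, 0], [0, 0, 0], 1],
  [[0, 0, 0], [0, 0, 0], 1],
  [[0, 0, 0], [0, 0, 0], 1],
  [[0, 0, 0], [0, 0, 0], 1],
  [[0, 0, 0], [0, 0, 0], 1],
])

```text
clock: 5.88
position: [0.5125, 0.3289, 0.1095]
tool_rot: [3.141, 0.0, 2.884]
force: [-1.0, -0.7, 6.0]
grip_width: 0.0163
finger_force: 58.5
```

play_rows([
  [[0, 0, -0.4], [0, 0, 0], 1],
  [[0, 0, -0.8], [0, 0, 0], 1],
  [[0, 0, -1], [0, 0, 0], 1],
  [[0, 0, -1], [0, 0, 0], 1],
  [[0, 0, -1], [0, 0, 0], 1],
  [[0, 0, -1], [0, 0, 0], 1],
  [[0, 0, -1], [0, 0, 0], 1],
  [[0, 0, -0.8], [0, 0, 0], 1],
  [[0, 0, 0], [0, 0, 0], 1],
])

```text
clock: 7.0
position: [0.5127, 0.329, 0.2859]
tool_rot: [3.139, 0.002, 2.884]
force: [0.3, 0.2, 0.3]
grip_width: 0.0165
finger_force: 58.5
```

Run:
```python
from h import *
s=bot.observe(); print(s['clock'],s['position'],s['tool_rot'],s['grip_width'],s['force'],s['qpos'])
for n in('top','side'):
    f=grab_frame(n)
    P,_=cloud(f)
    m=(abs(P[:,2]-.05)<.004)&(P[:,0]>.43)&(P[:,0]<.75)&(P[:,1]<.12)&(P[:,1]>-.35)
    r=cv2.minAreaRect(P[m][:,:2].astype(np.float32)*1000); print(n,r, P[m][:,2].mean())
    m=(P[:,2]>.139)&(P[:,2]<.2)&(P[:,0]>.5)&(P[:,0]<.7)&(abs(P[:,1])<.05); Q=P[m]; print(len(Q),Q.mean(0),Q.min(0),Q.max(0))
    m=(P[:,2]>.145)&(P[:,2]<.2)&(P[:,0]>.5)&(P[:,0]<.7)&(abs(P[:,1]+.09)<.05); Q=P[m]; print(len(Q),Q.mean(0),Q.min(0),Q.max(0))
```

```text
7.0 [0.51267676 0.32896252 0.28588609] [3.13946184e+00 1.66950457e-03 2.88364829e+00] 0.016485029969950764 [0.30915289 0.24123866 0.25104644] [-0.70293166  0.45645348  0.05066044  1.60196497 -0.02526668  1.08110693
  0.66722932]
top ((563.7706298828125, -74.90472412109375), (241.9163360595703, 400.5733337402344), 3.2202553749084473) 0.04991340969391287
105 [0.59968449 0.00779694 0.14700284] [ 0.58732022 -0.00165124  0.13901851] [0.61216341 0.01756854 0.15521657]
201 [ 0.61253356 -0.08125429  0.16610619] [ 0.59497534 -0.0927771   0.14551802] [ 0.63124593 -0.07205591  0.18382476]
side ((564.12890625, -74.62556457519531), (238.7918243408203, 403.83746337890625), 3.749037027359009) 0.049850483614656334
68 [0.59694947 0.00989225 0.14558042] [0.58775567 0.0009397  0.13901479] [0.60941572 0.01811992 0.1529975 ]
138 [ 0.61092735 -0.07828671  0.1639344 ] [ 0.594922   -0.08851934  0.14507245] [ 0.6298228  -0.07168173  0.18064243]
```

Run:
```python
from h import *
for n in('top','side'):
    f=grab_frame(n)
    P,uv=cloud(f)
    m=(abs(P[:,2]-.05)<.012)
    im=np.zeros((420,560),np.uint8); im[uv[m,1],uv[m,0]]=255
    im=cv2.morphologyEx(im,cv2.MORPH_CLOSE,np.ones((25,25))); im=cv2.morphologyEx(im,cv2.MORPH_OPEN,np.ones((21,21)))
    k,l,st,_=cv2.connectedComponentsWithStats(im); L=[i for i in range(1,k) if (l[uv[:,1],uv[:,0]]==i).any()]
    i=max(L,key=lambda i:st[i,4])
    c=cv2.findContours((l==i).astype(np.uint8),0,2)[0][0][:,0].astype(float)
    p=cv2.undistortPoints(c[:,None],f['camera_matrix'],np.array(f['distortion']))[:,0]
    R,t=f['R'],f['t']; o=-R.T@t; d=np.c_[p,np.ones(len(p))]@R
    X=o+d*((.05-o[2])/d[:,2])[:,None]
    print(n,cv2.minAreaRect(X[:,:2].astype(np.float32)*1000))
    # black dial disc and rim of mouth
```

```text
top ((585.1564331054688, -103.18415832519531), (201.4495849609375, 339.543701171875), 2.9939370155334473)
side ((619.0836791992188, -96.73736572265625), (276.6888732910156, 347.4693603515625), 3.110196828842163)
```

play_rows([
  [[-0.4, -0.5, -0.08], [0, 0, 0], 1],
  [[-0.66, -0.76, -0.08], [0, 0, 0], 1],
  [[-0.66, -0.76, -0.08], [0, 0, 0], 1],
  [[-0.66, -0.76, -0.08], [0, 0, 0], 1],
  [[-0.66, -0.76, -0.08], [0, 0, 0], 1],
  [[-0.66, -0.76, -0.08], [0, 0, 0], 1],
  [[-0.66, -0.76, -0.08], [0, 0, 0], 1],
  [[-0.66, -0.76, -0.08], [0, 0, 0], 1],
  [[-0.66, -0.76, -0.08], [0, 0, 0], 1],
  [[-0.66, -0.76, -0.08], [0, 0, 0], 1],
  [[-0.66, -0.76, -0.08], [0, 0, 0], 1],
  [[-0.66, -0.76, -0.08], [0, 0, 0], 1],
  [[-0.66, -0.76, -0.08], [0, 0, 0], 1],
  [[-0.66, -0.76, -0.08], [0, 0, 0], 1],
  [[-0.26, -0.26, -0.08], [0, 0, 0], 1],
  [[0, 0, 0], [0, 0, -0.69], 1],
  [[0, 0, 0], [0, 0, -0.69], 1],
  [[0, 0, 0], [0, 0, -0.69], 1],
  [[0, 0, 0], [0, 0, 0], 1],
])

```text
clock: 9.57
position: [0.6676, 0.0126, 0.314]
tool_rot: [3.141, -0.0, -3.089]
force: [-0.2, 0.1, 0.2]
grip_width: 0.0164
finger_force: 58.5
```

play_rows([
  [[0, 0, 0], [0, 0.5, 0], 1],
  [[0, 0, 0], [0, 0.7, 0], 1],
  [[0, 0, 0], [0, 0.7, 0], 1],
  [[0, 0, 0], [0, 0.7, 0], 1],
  [[0, 0, 0], [0, 0.6, 0], 1],
  [[0, 0, 0], [0, 0.29, 0], 1],
  [[0, 0, 0], [0, 0, 0], 1],
  [[0, 0, 0], [0, 0, 0], 1],
])

```text
clock: 10.58
position: [0.6678, 0.0127, 0.3143]
tool_rot: [-3.141, -0.522, -3.09]
force: [-0.2, -0.3, -0.0]
grip_width: 0.0159
finger_force: 58.5
```

Run:
```python
from h import *
f=grab_frame('wrist'); save(f,'w3.png')
from scipy.spatial.transform import Rotation as Ro
s=bot.observe(); T=Ro.from_euler('xyz',s['tool_rot']).as_matrix(); print(s['clock'],s['position'],T,s['qpos'])
c=-f['R'].T@f['t']; print('cam in tool',T.T@(c-s['position']),f['R']@T)
for th in('swab','vial_mouth'):
  for r in regions_of(th,'wrist')[:3]:
    P,_=cloud(f,r['mask']); print(th,round(r['p'],2),np.round(r['box']),r['mask'].sum(),np.round(np.median(P,0),4),np.round(P.min(0),3),np.round(P.max(0),3))
```

```text
10.625 [0.66772279 0.01268236 0.31463097] [[-8.65731010e-01 -5.19742247e-02 -4.97803674e-01]
 [-4.48461960e-02  9.98648338e-01 -2.62738730e-02]
 [ 4.98496376e-01 -4.21505529e-04 -8.66891680e-01]] [-0.12694558  0.88000567  0.07647693  0.86764216 -0.0677844   1.91749519
  1.55425086]
cam in tool [ 0.08167636  0.00048946 -0.12853744] [[ 1.82990459e-04  9.99999532e-01  9.49775109e-04]
 [-9.48152423e-01  4.75356417e-04 -3.17815602e-01]
 [-3.17815904e-01 -8.42374348e-04  9.48152067e-01]]
swab 0.72 [259. 226. 304. 353.] 3451 [0.6665 0.0126 0.3236] [ 0.622 -0.007 -0.   ] [0.73  0.022 0.331]
vial_mouth 0.9 [268. 198. 290. 232.] 613 [0.595  0.0064 0.143 ] [ 0.565 -0.003  0.089] [0.61  0.017 0.154]
vial_mouth 0.75 [258. 229. 304. 348.] 3324 [0.6665 0.0126 0.3238] [0.622 0.004 0.049] [0.682 0.022 0.331]
vial_mouth 0.7 [ 43. 170.  99. 209.] 1594 [ 0.5658 -0.2135  0.0798] [ 0.536 -0.25   0.056] [ 0.583 -0.197  0.097]
```

View pics/w3.png

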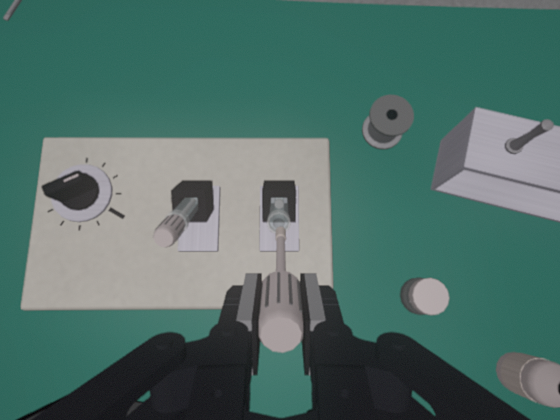

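play_rows([
  [[-0.5, 0, 0.3], [0, 0, 0], 1],
  [[-0.47, 0, 0.6], [0, 0, 0], 1],
  [[0, 0, 0.8], [0, 0, 0], 1],
  [[0, 0, 0.6], [0, 0, 0], 1],
  [[0, 0, 0.3], [0, 0, 0], 1],
  [[0, 0, 0], [0, 0, 0], 1],
  [[0, 0, 0], [0, 0, 0], 1],
])

```text
clock: 11.6
position: [0.6567, 0.012, 0.2458]
tool_rot: [-3.142, -0.523, -3.089]
force: [0.6, -0.3, -0.3]
grip_width: 0.0163
finger_force: 58.5
```

```bash
cat >> h.py <<'E'
from scipy.spatial.transform import Rotation as Ro
def tool():
    s=bot.observe(); return s,Ro.from_euler('xyz',s['tool_rot']).as_matrix(),s['position']
def proj(f,X): return cv2.projectPoints(np.atleast_2d(X).astype(float),cv2.Rodrigues(f['R'])[0],f['t'],f['camera_matrix'],np.array(f['distortion']))[0][:,0]
E
python3 - <<'E'
from h import *
s,T,p=tool(); print(s['clock'],p,s['tool_rot'],s['qpos'][5],s['force'])
f=grab_frame('wrist')
d=np.array([.5*np.cos(.0523),.5*np.sin(.0523),.866])
for L in(.0195,.06,.0915,.0945): print(L,proj(f,p+T@[0,0,L]))
print('mouth',proj(f,np.array([.600,.009,.148])))
im=f['pixels'][:,:,::-1][150:350,205:355]
cv2.imwrite('pics/w4.png',cv2.resize(im,None,fx=3,fy=3,interpolation=cv2.INTER_CUBIC)[:600])
np.savez('w4.npz',**{k:f[k] for k in f},T=T,p=p)
for th in('swab','vial_mouth'):
  for r in regions_of(th,'wrist')[:2]:
    P,_=cloud(f,r['mask']); Q=(P-p)@T; print(th,round(r['p'],2),np.round(r['box']),r['mask'].sum(),np.round(np.median(Q,0),4),np.round(np.percentile(Q,3,0),3),np.round(np.percentile(Q,97,0),3))
E
```

```text
11.6 [0.65665292 0.0119983  0.24585   ] [-3.14151184 -0.52295079 -3.08902332] 1.764991736245606 [ 0.62930963 -0.2910832  -0.26443513]
0.0195 [[279.60594212 285.43728033]]
0.06 [[279.83296683 249.26883478]]
0.0915 [[279.95796036 229.33929509]]
0.0945 [[279.96822089 227.70279503]]
mouth [[280.01487987 217.9815073 ]]
swab 0.85 [259. 225. 305. 349.] 3594 [ 0.0042  0.0002 -0.0076] [-0.007 -0.007 -0.015] [0.008 0.008 0.082]
vial_mouth 0.77 [263. 192. 290. 236.] 990 [ 0.0034 -0.0017  0.1165] [-0.008 -0.01   0.111] [0.008 0.007 0.168]
```

View pics/w4.png

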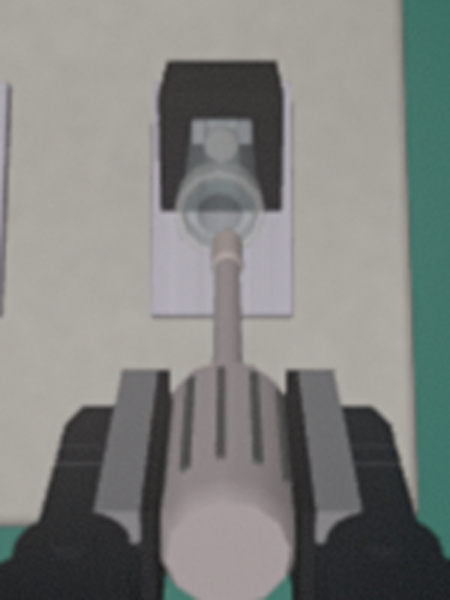

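Run:
```python
from h import *
f=dict(np.load('w4.npz')); T,p=f['T'],f['p']
P,uv=cloud(f); Q=(P-p)@T
m=(Q[:,2]>.108)&(Q[:,2]<.117)&(abs(Q[:,0])<.016)&(abs(Q[:,1]+.0015)<.016)
q=Q[m]; print(len(q),q.min(0),q.max(0),q.mean(0)); print(np.histogram(Q[(abs(Q[:,0])<.02)&(abs(Q[:,1])<.02)&(Q[:,2]>.1),2],np.arange(.1,.2,.003)))
m=(Q[:,2]>.05)&(Q[:,2]<.09)&(abs(Q[:,0])<.01)&(abs(Q[:,1])<.01); print('rod',np.median(Q[m],0),m.sum())
o=[]
th=np.linspace(0,2*np.pi,60)
im=f['pixels'][:,:,::-1][188:240,250:310]; big=cv2.resize(im,None,fx=6.6,fy=6.6,interpolation=cv2.INTER_CUBIC)
big=cv2.normalize(big,None,0,255,cv2.NORM_MINMAX)
ov=big.copy()
for x,c in((0,(0,0,255)),(-.0015,(0,255,0))):
    L=(p[2]+T[2,0]*x-.148)/-T[2,2]; print(x,L)
    for r in(.005,.0105):
        X=p+np.c_[x+r*np.cos(th),-.0015+r*np.sin(th),np.full(60,L)]@T.T
        u=(proj(f,X)-[250,188]+.5)*6.6
        cv2.polylines(ov,[u.astype(int)],True,c,1)
cv2.imwrite('pics/w5.png',np.hstack([ov,big]))
```

```text
525 [-0.01149976 -0.01187446  0.11009334] [0.00884807 0.00893391 0.11698006] [ 0.00026192 -0.00186857  0.11234597]
(array([  0,   0,   0, 254, 227,  65,  36,  19,  22,  50,  38,  33,  31,
        28,  26,  23,  17,  27,  20,  19, 684, 300,  51,  39,  41,  30,
        39,  33,  31,  22,  39,  31,   9]), array([0.1  , 0.103, 0.106, 0.109, 0.112, 0.115, 0.118, 0.121, 0.124,
       0.127, 0.13 , 0.133, 0.136, 0.139, 0.142, 0.145, 0.148, 0.151,
       0.154, 0.157, 0.16 , 0.163, 0.166, 0.169, 0.172, 0.175, 0.178,
       0.181, 0.184, 0.187, 0.19 , 0.193, 0.196, 0.199]))
rod [1.01034946e-03 9.75815390e-05 7.06663959e-02] 261
0 0.11294521472167668
-0.0015 0.11208048480301366
```

View pics/w5.png

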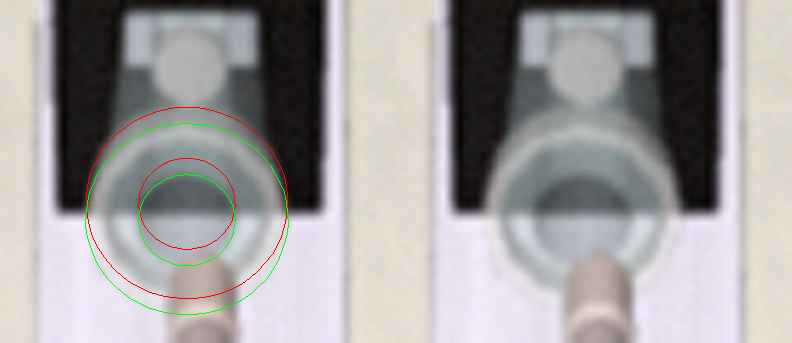

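play_rows([
  [[-0.03, -0.08, 0], [0, 0, 0], 1],
  [[0, 0, 0.3], [0, 0, 0], 1],
  [[0, 0, 0.2], [0, 0, 0], 1],
  [[0, 0, 0.2], [0, 0, 0], 1],
  [[0, 0, 0.1], [0, 0, 0], 1],
  [[0, 0, 0.1], [0, 0, 0], 1],
  [[0, 0, 0], [0, 0, 0], 1],
  [[0, 0, 0], [0, 0, 0], 1],
])

```text
clock: 12.75
position: [0.6459, 0.0094, 0.2259]
tool_rot: [-3.142, -0.523, -3.089]
force: [-0.1, -0.4, -0.8]
grip_width: 0.0162
finger_force: 58.5
```

Run:
```python
from h import *
s,T,p=tool(); print(s['clock'],p,s['tool_rot'],T.T@s['force'],s['moment'])
f=grab_frame('wrist')
d=f['pixels'][:,:,::-1]
big=cv2.resize(d[185:265,240:320],None,fx=5,fy=5,interpolation=cv2.INTER_CUBIC)
g=grab_frame('top')['pixels'][:,:,::-1][185:245,285:345]
big=np.hstack([big,cv2.resize(g,(400,400),interpolation=cv2.INTER_CUBIC)])
cv2.imwrite('pics/w6.png',big)
```

```text
12.75 [0.64592601 0.00944612 0.22587916] [-3.14157285 -0.52327654 -3.08900175] [-0.29672716 -0.34657854  0.80879611] [ 0.02030168 -0.54961342 -0.02819957]
```

View pics/w6.png

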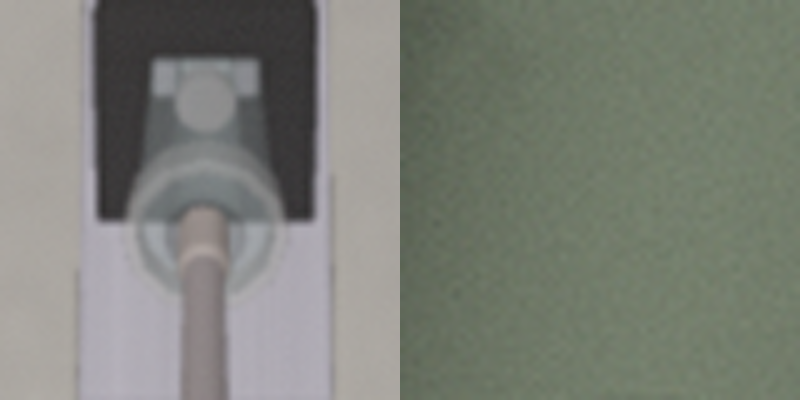

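play_rows([
  [[0, 0, 0.15], [0, 0, 0], 1],
  [[0, 0, 0.15], [0, 0, 0], 1],
  [[0, 0, 0.15], [0, 0, 0], 1],
  [[0, 0, 0.15], [0, 0, 0], 1],
  [[0, 0, 0.0], [0, 0, 0], 1],
])

```text
clock: 13.48
position: [0.6381, 0.0091, 0.2126]
tool_rot: [3.142, -0.524, -3.089]
force: [1.2, 0.2, 0.4]
grip_width: 0.0161
finger_force: 58.5
```

Run:
```python
from h import *
s,T,p=tool(); print(s['clock'],p,T.T@s['force'],s['moment'],s['qpos'])
```

```text
13.475 [0.63813128 0.00909521 0.21256552] [-0.78884415  0.14879599 -0.95326063] [ 0.08135175 -0.58887687  0.00278384] [-0.12620299  0.88449087  0.06301576  1.11284252 -0.05928687  1.66972723
  1.56031839]
```

play_rows([
  [[0, 0, 0.2], [0, 0, 0], 1],
  [[0, 0, 0.2], [0, 0, 0], 1],
  [[0, 0, 0.2], [0, 0, 0], 1],
  [[0, 0, 0.2], [0, 0, 0], 1],
  [[0, 0, 0.2], [0, 0, 0], 1],
  [[0, 0, 0.2], [0, 0, 0], 1],
  [[0, 0, 0], [0, 0, 0], 1],
])

```text
clock: 14.35
position: [0.6231, 0.0083, 0.1865]
tool_rot: [-3.142, -0.524, -3.089]
force: [0.4, -0.9, 0.1]
grip_width: 0.016
finger_force: 58.5
```

Run:
```python
from h import *
s,T,p=tool(); print(s['clock'],p,T.T@s['force'],s['moment'],s['grip_width'])
```

```text
14.35 [0.62314426 0.00828035 0.18654537] [-0.23053453 -0.90610237 -0.28044535] [ 0.04796794 -0.55646237 -0.04715484] 0.016013730852747356
```

play_rows([
  [[0, 0, 0.2], [0, 0, 0], 1],
  [[0, 0, 0.2], [0, 0, 0], 1],
  [[0, 0, 0.2], [0, 0, 0], 1],
  [[0, 0, 0.2], [0, 0, 0], 1],
  [[0, 0, 0.1], [0, 0, 0], 1],
  [[0, 0, 0], [0, 0, 0], 1],
])

```text
clock: 15.1
position: [0.612, 0.0077, 0.1672]
tool_rot: [-3.142, -0.524, -3.089]
force: [0.2, -0.5, 0.9]
grip_width: 0.0165
finger_force: 58.5
```

Run:
```python
from h import *
s,T,p=tool(); print(s['clock'],p,T.T@s['force'],s['moment'],s['grip_width'])
```

```text
15.1 [0.61197523 0.00769805 0.16715018] [ 0.34382483 -0.49491275 -0.88524462] [-0.00308349 -0.59494375 -0.02469216] 0.016494508359467017
```

play_rows([
  [[0, 0, 0.05], [0, 0, 0], 1],
  [[0, 0, 0.05], [0, 0, 0], 1],
  [[0, 0, 0.04], [0, 0, 0], 1],
])

```text
clock: 15.48
position: [0.6113, 0.0077, 0.1656]
tool_rot: [3.142, -0.521, -3.089]
force: [7.2, 0.8, 22.0]
grip_width: 0.0166
finger_force: 60.5
```

Run:
```python
from h import *
s,T,p=tool(); print(s['clock'],p,T.T@s['force'],s['moment'],s['grip_width'])
f=grab_frame('wrist'); save(f,'w7.png')
im=f['pixels'][:,:,::-1][190:360,220:340]
cv2.imwrite('pics/w7.png',cv2.resize(im,None,fx=3.5,fy=3.5,interpolation=cv2.INTER_CUBIC))
P,uv=cloud(f); Q=(P-p)@T
m=(abs(Q[:,1])<.003)&(abs(Q[:,0])<.02)&(Q[:,2]<.06)
q=Q[m]; q=q[np.argsort(q[:,2])]; print(np.round(q[::max(1,len(q)//40)][:,[0,2]]*1000,1).tolist())
```

```text
15.475 [0.61126528 0.00765167 0.16558342] [  4.72040293   0.40733731 -22.66631134] [-0.0032661   0.48821089  0.04481298] 0.016555056351050465
[[11.3, -62.3], [10.1, -61.1], [9.1, -60.2], [-1.9, -15.5], [3.0, -15.2], [4.9, -15.0], [-4.9, -14.9], [-0.7, -14.8], [2.2, -14.7], [-0.4, -14.6], [5.4, -14.5], [-6.1, -14.4], [-7.9, -14.3], [4.7, -14.2], [5.9, -14.0], [-3.2, -13.7], [7.0, -13.3], [6.9, -12.4], [7.7, -11.1], [7.1, -9.5], [6.8, -7.6], [7.7, -5.7], [7.6, -4.0], [7.2, -1.8], [7.4, 0.1], [7.5, 2.2], [8.8, 4.7], [8.0, 7.1], [7.0, 9.6], [8.1, 12.9], [8.2, 15.5], [7.7, 18.5], [7.4, 20.0], [9.0, 21.6], [8.8, 25.3], [7.7, 31.9], [8.0, 35.8], [7.1, 40.2], [7.9, 44.7], [7.4, 49.9], [7.9, 55.6]]
```

View pics/w7.png

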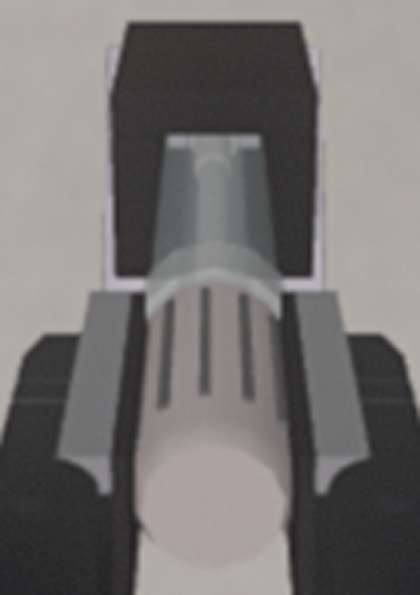

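play_rows([
  [[0, 0, 0], [0, 0, 0], -0.4],
  [[0, 0, 0], [0, 0, 0], -0.4],
  [[0, 0, 0], [0, 0, 0], -0.4],
  [[0, 0, 0], [0, 0, 0], -0.4],
  [[0, 0, -0.3], [0, 0, 0], -0.4],
  [[0, 0, -0.6], [0, 0, 0], -0.4],
  [[0, 0, -0.9], [0, 0, 0], -0.4],
  [[0, 0, -0.9], [0, 0, 0], -0.4],
  [[0, 0, -0.9], [0, 0, 0], -0.4],
  [[0, 0, -0.5], [0, 0, 0], -0.4],
  [[0, 0, 0], [0, 0, 0], -0.4],
])

```text
clock: 16.9
position: [0.6623, 0.0103, 0.2541]
tool_rot: [-3.142, -0.522, -3.089]
force: [0.1, 0.1, -0.6]
grip_width: 0.0599
finger_force: 0.0
```

Run:
```python
from h import *
s,T,p=tool(); print(s['clock'],p,s['tool_rot'],s['force'],s['grip_width'],s['qpos'])
f=grab_frame('wrist'); np.savez('w8.npz',**f)
P,uv=cloud(f)
d=np.array([.4993,.0262,.866])
m0=np.array([.6015,.0072,.148])
for nm,c in(('open',m0),):
    Q=P-c; h=Q@d; r=np.linalg.norm(Q-np.outer(h,d),axis=1)
    m=(r<.011)&(h>-.01)&(h<.06); print(np.percentile(h[m],[50,90,97,99.5]),m.sum())
im=f['pixels'][:,:,::-1]
m=(P[:,0]>.52)&(P[:,0]<.6)&(P[:,1]>-.26)&(P[:,1]<-.18); print(uv[m].min(0),uv[m].max(0))
cv2.imwrite('pics/w8.png',im)
for r in regions_of('timer','wrist')[:2]: print(r['p'],r['box'])
```

```text
16.9 [0.6622999  0.01032586 0.25414288] [-3.14155088 -0.52157622 -3.08893658] [ 0.10202921  0.09035552 -0.58461358] 0.059855884550538745 [-0.12476876  0.90056399  0.07010239  0.9738781  -0.06330157  1.79036346
  1.55965623]
[0.0270196  0.03549153 0.03590046 0.03634891] 1244
[  0 141] [ 99 223]
0.86 [0.1, 154.3, 69.8, 205.0]
```

View pics/w8.png

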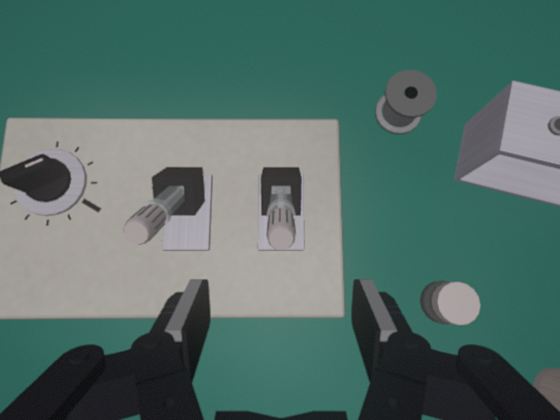

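Run:
```python
from h import *
def ana(n,f):
    P,uv=cloud(f)
    m=(P[:,2]>.088)&(P[:,2]<.1)&(abs(P[:,0]-.561)<.035)&(abs(P[:,1]+.219)<.035)
    q=P[m][:,:2]; r=cv2.minAreaRect((q*1000).astype(np.float32)); print(n,m.sum(),r)
    u=uv[m]; g=f['pixels'][u[:,1],u[:,0]].astype(int).sum(1)
    w=g>g.min()+.6*(g.max()-g.min()); print(' white',w.sum(),q[w].mean(0),'all',q.mean(0), P[m][:,2].mean())
    c=np.array(r[0])/1000; 
    _,_,V=np.linalg.svd(q-q.mean(0)); a=V[0]; 
    if (q[w].mean(0)-c)@a<0:a=-a
    # cw angle from front
    th=np.arctan2(a[1],a[0]); front=np.pi+.0523; print(' axis',a,'timer deg',np.degrees((front-th)%(2*np.pi)))
ana('wrist',dict(np.load('w8.npz')))
ana('side',grab_frame('side'));
```

```text
wrist 849 ((561.150390625, -219.1095733642578), (14.546895980834961, 41.10102844238281), 29.272794723510742)
 white 58 [ 0.55536613 -0.21130666] all [ 0.56184624 -0.2177146 ] 0.09329596658977841
 axis [-0.49368474  0.86964095] timer deg 63.41351122052762
side 58 ((560.8471069335938, -220.40667724609375), (11.322017669677734, 44.13809585571289), 28.104585647583008)
 white 11 [ 0.55497764 -0.21168645] all [ 0.55950386 -0.2179886 ] 0.0931954682840274
 axis [-0.48110381  0.87666363] timer deg 64.2390509855754
```

play_rows([
  [[0, 0, -0.3], [0, -0.5, 0], -0.4],
  [[0, 0, 0], [0, -0.75, 0], -0.4],
  [[0, 0, 0], [0, -0.75, 0], -0.4],
  [[0, 0, 0], [0, -0.75, 0], -0.4],
  [[0, 0, 0], [0, -0.74, 0], -0.4],
  [[0, 0, 0], [0, 0, 0.9], -0.4],
  [[0, 0, 0], [0, 0, 1], -0.4],
  [[0, 0, 0], [0, 0, 1], -0.4],
  [[0, 0, 0], [0, 0, 1], -0.4],
  [[0, 0, 0], [0, 0, 1], -0.4],
  [[0, 0, 0], [0, 0, 1], -0.4],
  [[0, 0, 0], [0, 0, 1], -0.4],
  [[0, 0, 0], [0, 0, 0.5], -0.4],
  [[0, 0, 0], [0, 0, 0], -0.4],
])

```text
clock: 18.8
position: [0.665, 0.0106, 0.2593]
tool_rot: [-3.141, -0.0, 2.085]
force: [-0.1, 0.0, 0.8]
grip_width: 0.0597
finger_force: 0.0
```

play_rows([
  [[-0.4, -0.5, 0], [0, 0, 0], -0.4],
  [[-0.6, -0.8, 0.1], [0, 0, 0], -0.4],
  [[-0.6, -0.8, 0.1], [0, 0, 0], -0.4],
  [[-0.6, -0.8, 0.1], [0, 0, 0], -0.4],
  [[-0.6, -0.8, 0.1], [0, 0, 0], -0.4],
  [[-0.6, -0.8, 0.1], [0, 0, 0], -0.4],
  [[-0.6, -0.8, 0.1], [0, 0, 0], -0.4],
  [[-0.6, -0.8, 0.1], [0, 0, 0], -0.4],
  [[-0.6, -0.8, 0.1], [0, 0, 0], -0.4],
  [[-0.6, -0.8, 0.1], [0, 0, 0], -0.4],
  [[-0.2, -0.3, 0], [0, 0, 0], -0.4],
  [[0, 0, 0], [0, 0, 0], -0.4],
  [[0, 0, 0], [0, 0, 0], -0.4],
])

```text
clock: 20.42
position: [0.5651, -0.2176, 0.2371]
tool_rot: [3.141, -0.0, 2.085]
force: [-0.2, 0.7, 0.3]
grip_width: 0.0598
finger_force: 0.0
```

```bash
cat >> h.py <<'E'
def ana(n,f):
    P,uv=cloud(f)
    m=(P[:,2]>.088)&(P[:,2]<.1)&(abs(P[:,0]-.561)<.035)&(abs(P[:,1]+.219)<.035)
    q=P[m][:,:2]; r=cv2.minAreaRect((q*1000).astype(np.float32)); print(n,m.sum(),r)
    u=uv[m]; g=f['pixels'][u[:,1],u[:,0]].astype(int).sum(1)
    w=g>g.min()+.6*(g.max()-g.min()); print(' white',w.sum(),q[w].mean(0),'all',q.mean(0))
    _,_,V=np.linalg.svd(q-q.mean(0)); a=V[0]
    if (q[w].mean(0)-np.array(r[0])/1000)@a<0:a=-a
    th=np.arctan2(a[1],a[0]); print(' yaw',th,'timer deg',np.degrees((np.pi+.0523-th)%(2*np.pi)))
    b=q[w].mean(0)-np.array(r[0])/1000; print(' by white line', np.degrees((np.pi+.0523-np.arctan2(b[1],b[0]))%(2*np.pi)))
E
python3 - <<'E'
from h import *
s,T,p=tool(); print(s['clock'],p,s['tool_rot'],s['force'],s['qpos'])
f=grab_frame('wrist'); np.savez('w9.npz',**f); ana('wrist',f)
E
```

```text
20.425 [ 0.56513487 -0.21757407  0.23709357] [ 3.14116984e+00 -1.80715067e-04  2.08535521e+00] [-0.20061285  0.71805519  0.33038713] [ 0.03245652  0.52229333  0.34721722  1.67673799 -0.20658163  0.97859435
  0.96735741]
wrist 958 ((560.794189453125, -219.61416625976562), (13.888459205627441, 41.49723434448242), 28.754972457885742)
 white 63 [ 0.5562106  -0.21155223] all [ 0.56011045 -0.21860076]
 yaw 2.0654924982453187 timer deg 64.65256650314484
 by white line 63.3762915410828
```

play_rows([
  [[0, -0.18, 0.4], [0, 0, 0], -0.4],
  [[0, 0, 0.9], [0, 0, 0], -0.4],
  [[0, 0, 1], [0, 0, 0], -0.4],
  [[0, 0, 1], [0, 0, 0], -0.4],
  [[0, 0, 1], [0, 0, 0], -0.4],
  [[0, 0, 0.9], [0, 0, 0], -0.4],
  [[0, 0, 0.6], [0, 0, 0], -0.4],
  [[0, 0, 0.3], [0, 0, 0], -0.4],
  [[0, 0, 0], [0, 0, 0], -0.4],
  [[0, 0, 0], [0, 0, 0], 1],
  [[0, 0, 0], [0, 0, 0], 1],
  [[0, 0, 0], [0, 0, 0], 1],
  [[0, 0, 0], [0, 0, 0], 1],
  [[0, 0, 0], [0, 0, 0], 1],
  [[0, 0, 0], [0, 0, 0], 1],
], newtons=40)

```text
clock: 22.35
position: [0.5612, -0.2206, 0.0851]
tool_rot: [3.141, 0.0, 2.084]
force: [-0.8, 0.3, 6.2]
grip_width: 0.0132
finger_force: 41.1
```

play_rows([
  [[0, 0, 0], [0, 0, 0.4], 1],
  [[0, 0, 0], [0, 0, 0.6], 1],
  [[0, 0, 0], [0, 0, 0.6], 1],
  [[0, 0, 0], [0, 0, 0.6], 1],
  [[0, 0, 0], [0, 0, 0.6], 1],
  [[0, 0, 0], [0, 0, 0.6], 1],
  [[0, 0, 0], [0, 0, 0.6], 1],
  [[0, 0, 0], [0, 0, 0.6], 1],
  [[0, 0, 0], [0, 0, 0.6], 1],
  [[0, 0, 0], [0, 0, 0.6], 1],
  [[0, 0, 0], [0, 0, 0.5], 1],
  [[0, 0, 0], [0, 0, 0.27], 1],
  [[0, 0, 0], [0, 0, 0], 1],
  [[0, 0, 0], [0, 0, 0], 1],
  [[0, 0, 0], [0, 0, 0], 1],
])

```text
clock: 24.22
position: [0.5608, -0.2207, 0.0851]
tool_rot: [3.142, -0.0, 1.099]
force: [-3.5, 1.0, 8.1]
grip_width: 0.0131
finger_force: 41.6
```

Release, retreat and verify.

play_rows([
  [[0, 0, 0], [0, 0, 0], -0.4],
  [[0, 0, 0], [0, 0, 0], -0.4],
  [[0, 0, 0], [0, 0, 0], -0.4],
  [[0, 0, 0], [0, 0, 0], -0.4],
  [[0, 0, -0.4], [0, 0, 0], -0.4],
  [[0, 0, -0.8], [0, 0, 0], -0.4],
  [[0, 0, -1], [0, 0, 0], -0.4],
  [[0, 0, -1], [0, 0, 0], -0.4],
  [[0, 0, -1], [0, 0, 0], -0.4],
  [[0, 0, -1], [0, 0, 0], -0.4],
  [[0, 0, -1], [0, 0, 0], -0.4],
  [[0, 0, -0.5], [0, 0, 0], -0.4],
  [[0, 0, 0], [0, 0, 0], -0.4],
  [[0, 0, 0], [0, 0, 0], -0.4],
])

```text
clock: 25.98
position: [0.5606, -0.2204, 0.2514]
tool_rot: [-3.141, 0.0, 1.099]
force: [-0.3, -0.2, -1.1]
grip_width: 0.0604
finger_force: 0.0
```

Run:
```python
from h import *
s,T,p=tool(); print(s['clock'],p,s['tool_rot'],s['force'])
f=grab_frame('wrist'); ana('wrist',f); cv2.imwrite('pics/w10.png',f['pixels'][:,:,::-1])
g=grab_frame('side'); P,_=cloud(g)
d=np.array([.4993,.0262,.866])
for c in([.6015,.0072,.148],[.6015+.0047,.0072-.0899,.148]):
    Q=P-c; h=Q@d; r=np.linalg.norm(Q-np.outer(h,d),axis=1); m=(r<.012)&(h>-.01)&(h<.06); print(np.percentile(h[m],[50,90,97,100]),m.sum())
```

```text
25.975 [ 0.56055286 -0.22037801  0.25139958] [-3.14063784e+00  1.41861561e-04  1.09883996e+00] [-0.31852331 -0.23512393 -1.11092468]
wrist 847 ((561.3331298828125, -219.4789276123047), (40.7375373840332, 13.145947456359863), 62.70402526855469)
 white 57 [ 0.56591659 -0.21023868] all [ 0.56159801 -0.21873792]
 yaw 1.0983550662463122 timer deg 120.06545956580857
 by white line 119.37946082905756
[0.01381001 0.03396406 0.03543169 0.0361354 ] 165
[0.01415605 0.03326421 0.03482455 0.03595574] 147
```

View pics/w10.png

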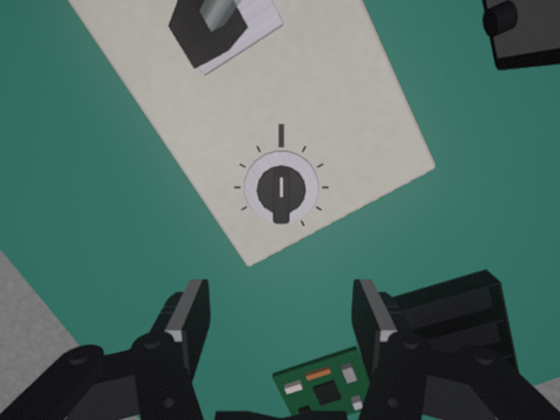

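The wrist picture shows the pointer line at (281,187), straight in line with the long thick mark at (281,135). The inserted cap stands as high as the one on the closed vial.

```bash
python3 -c "
from workcell import bot
print(bot.job_done())"
```

```text
the job is handed in; nothing more can be done
None
```

The swab is fully home in the open vial and the timer pointer is on the long thick mark (measured about 120°); I handed the job in at about 26 s, and no other thing on the bench was handled.

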